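# Grease a bearing housing at its slanted nipple

### The job

Push the grey bearing housing flat along its plate, square and flush into the inner corner of the steel stop, so that it cannot slide away. Then take the push-type grease gun out of its stand, press its nozzle squarely, in line with the nipple, onto the slanted ball-headed grease nipple until it snaps over the ball, and push the barrel down against its spring by at least two thirds of its travel. The program finishes while the gripper is still holding the gun pressed on like this, the housing still flush in the corner and the other things on the bench left where they were.

Things in the scene. Friction and masses are not known exactly. Their poses are not given: they have to be found in the camera images.
- stop: Fixed steel stop: base plate 10 mm thick on the bench, with two dark fences 16 mm thick, 26 mm above the plate, meeting in an inside corner. Origin: that inner corner, at bench height. Far fence along its y axis (inner face x = 0), left fence along its x axis (inner face y = 0); the free plate spans x -154 to 0, y -140 to 0 mm.
- housing: Loose grey bearing housing 70 (x) by 60 (y) by 36 mm high, about 0.9 kg, edge radius 3 mm, 3 mm screw heads and the nipple on top. Origin: centre of its underside, z up. Starts 2 to 4 cm short of both fences, turned up to 0.25 rad. Home: axes parallel with the stop's, +x face on the far fence, +y face on the left fence, origin at (-35, -30, 10) mm in the stop's frame.
- housing_corner (a point): Lower corner of the housing at its +x, +y edge (35, 30, 0 mm in its frame); it meets the stop's inner corner at plate height when the housing is home. Axes as the housing's.
- nipple: Steel nipple on the middle of the housing's top, leaning 28 degrees, mostly to the housing's -x, some to -y: pressing along it pushes the housing into the corner. Origin on the top face, z outward along the nipple: boss 22 mm diameter to 4 mm, collar 15 mm diameter to 10 mm, neck 7 mm diameter, ball head 14 mm diameter centred at 24 mm.
- nipple_head (a point): Centre of the nipple's 14 mm ball head. Axes as the nipple's.
- stand: Fixed dark round stand, foot 68 mm diameter, tube 46 mm outer and 27 mm inner diameter, 45 mm high. Origin: centre of its underside, on the bench. The gun hangs upright in it; lift it straight up by 45 mm to clear it.
- gun: Push-type grease gun, 0.36 kg: aluminium barrel 32 mm diameter, 98 mm long, to be gripped across, with a coaxial sprung nozzle below (23 mm diameter, sticking out 34 mm). Origin: centre of the barrel's lower end, the shoulder that rests on the stand's rim; z along the barrel away from the nozzle.
- nozzle_seat (a point): Where the ball's centre lies in the nozzle when snapped on: on the gun's axis, 22 mm below the barrel's end less the nozzle travel; z as the gun's. Cup 17 mm inner diameter, open 12 mm below this point. Four sprung locking balls in its wall let the nipple's ball pass at about 5 N, then lock behind it. The nozzle can still swivel on the ball: hold it in line.
- nozzle_mouth (a point): Centre of the nozzle's open end, 12 mm beyond nozzle_seat on the gun's axis. Axes as the gun's.
- nozzle (a joint): How far the nozzle is pushed into the barrel: 0 out, at most 0.014 m. Its spring pushes back with 4 N at 0, rising by 0.8 N per mm to 15.2 N at the end of the travel.
- jar: Bystander: clear parts jar with black lid, 54 mm diameter, 78 mm high, loose; origin centre of its underside.
- castle_nut: Bystander: black castle nut 30 x 34 x 22 mm, loose; origin centre of its underside.
- tape_roll: Bystander: roll of dark tape 55 x 53 x 19 mm, loose; origin centre of its underside.
- carb_air_horn: Bystander: carburettor top casting 81 x 77 x 50 mm, loose; origin centre of its underside.

How it is judged:
On the way, in this order (a step that is already met when the one before it is completed fails the run):
1. the housing is square and flush in the corner of the stop (x of housing_corner in the frame of stop above -0.003 m and y of housing_corner in the frame of stop above -0.003 m and angle between the x axis of housing and the x axis of stop, either way round below 0.05 rad), for 0.2 s.
2. the nozzle has snapped over the nipple's ball while the housing is flush (distance between nozzle_seat and nipple_head below 0.003 m and x of housing_corner in the frame of stop above -0.003 m and y of housing_corner in the frame of stop above -0.003 m), for 0.2 s.
At the end, for the whole second after the job is handed in: Housing flat, within 3 mm of both fences and square within 0.05 rad; nozzle snapped on (seat within 3 mm of the ball's centre), in line within 0.14 rad, pushed in over 7 of 14 mm; fingers still hold the gun, which presses on the nipple with over 4 N, at rest (all of step 2 and z of housing_corner in the frame of stop below 0.013 m and angle between the x axis of housing and the x axis of stop, either way round below 0.05 rad and angle between housing's own z axis and vertical below 0.06 rad and angle between the z axis of nozzle_seat and the z axis of nipple, either way round below 0.14 rad and value of joint nozzle above 0.007 m and contact force between gun and housing above 4 N and contact force between the fingers and gun above 3 N and linear speed of gun below 0.02 m/s); the arm keeps its last pose, push and grip.
It fails at once if a bystander was pushed more than 3 cm out of its place (distance of any of jar, castle_nut, tape_roll, carb_air_horn from where it was at the start of the episode above 0.03 m).
It also fails if it takes over 72 s, if anything falls off the work surface, if the arm or the gripper's body presses on something with over 40 N, if the wrist force passes 120 N, or if a joint passes its speed limit or range.

### The arm

A 6-joint arm with a two-finger parallel gripper is mounted at the origin on a cart in front of the work surface, level with it; the furniture and walls round the work are solid. World frame = base frame: x ahead of the robot, y to its left, z up, the work surface at z = 0. Lengths are in m, angles in rad, forces in N, time in s.
With the tool pointing down it reaches from about 0.325 to 0.775 m from the base axis. Payload 9.3 kg.
Tool frame: the origin (TCP) lies midway between the tips of the shut fingers; the grasp point (between the pads) lies 19 mm behind it; z points along the fingers, y is the line along which they close (so a half turn about z gives the same grasp; the last joint's range is limited). The gripper opens to 85 mm and grips with 20 to 120 N. Pads are 22 mm wide; open, the fingers measure 114 mm over their backs; the gripper's body (76 mm by 85 mm) begins 54 mm behind the grasp point. The pads swing forward as they close: fully open they stand 13 mm farther back than shut.
Start: joints at [1.17, 0.259, 0.021, 1.334, 0, 1.418], TCP at [0.135, 0.533, 0.231] pointing down, gripper open.
Joint ranges: [-3.04, 3.04], [-0.91, 1.82], [-1.04, 1.36], [-1.92, 1.95], [-1.52, 1.45], [-3.14, 3.14]. Speed limits (rad/s): [2.22, 2.22, 2.79, 3.14, 3.14, 3.14].

### API

Orientations are given as a unit quaternion [x, y, z, w].
In Python, from rig import arm gives the robot as it stands.
- The arm moves only by the tool send_rows, never from a script. Its argument "plan" is one flat list of numbers, 6 for each row, row after row: the shift along the tool's x, y, z in cm, then the turn, a rotation vector about the tool's x, y, z in degrees. A call has 1 to 8 rows; each row is the pose to reach, as a shift and turn from the pose commanded when the call began, along the tool's axes at that moment; what a row does not reach only later rows make up. A row lasts 1/8 s, in which the tool goes at most 62.5 mm and 10.7 degrees, less where a joint would pass 70% of its speed; a pose out of reach is approached as far as the arm can. A call with a gripper value outside its range is refused whole. "claw" is the finger opening in cm, from 0 to 8.54, set as the call begins (left out, the last holds). The fingers move at their own pace and stop on an object; "force" is the grip in N (left out, the last holds). Time passes only in rows, so rows that repeat a pose let the fingers close. It gives the time, the measured TCP pose, the force, the opening and the grip force at its end, in the units of the state.
- arm.get_obs(): the state, without advancing time (a new reading comes with each control period).
- arm.capture(name): name is "scene" or "top" or "wrist"; returns a dict with "color" (420x560x3 uint8, red, green, blue), "depth" (420x560 float32, m along the optical axis (not along the pixel's ray), 0 where there is no reading), "vfov" (degrees; the focal length in pixels is half the picture's height over the tangent of half this angle, whatever the lens; pixels are square), "cx", "cy" (the principal point, pixels), "rvec" (rotation vector, rad) and "tvec" (3), from world to camera coordinates, as OpenCV has them. Camera axes: x right, y down, z forward; pixel columns grow to the right and rows downward; lengths in m; the calibration is good to about 2 mm. The wrist camera is an equidistant fisheye: a pixel r from the principal point sees the ray r / f radians off the axis. A picture is of the moment at which its call begins.
- arm.job_done(): hands the job in; it is judged then, once.
The state is a dict: "t": time; "joint_pos": joint angles; "joint_velocities": joint speeds; "joint_torque": joint torques, N m; "tcp_pos": TCP position; "eef_rot": TCP orientation; "ft_force": force on the tool from outside, world axes, zero at the start; "wrist_torque": the same for the moment, N m; "opening": finger opening in m; "finger_force": force on a finger pad.
Only numpy, scipy, OpenCV 4.12 (cv2) and the standard library are available. Lean on these libraries where they do the work, as an engineer would, in place of code of your own. Each camera call takes 0.05 s, during which the arm holds its last target. There are 200 camera calls.

## Working session

There is one attempt and no reset: what is moved stays moved. The work goes in short steps, Python scripts to look and compute and a tool call to move; the robot and the scene stay as the last step left them, time stands still between calls to the robot, and variables do not carry over. Pictures are saved under pics/ and viewed, at most 10 in all, crops included, and the job is handed in when it is done.

Besides the shell and the picture viewer there is one more tool, called after "Call:" as name(argument=value, ...) on one line, values as JSON. send_rows: Moves the arm, as the interface text tells. Its arguments: {"type":"object","properties":{"plan":{"type":"array"},"claw":{"type":"number"},"force":{"type":"number"}},"required":["plan"]}

```bash
ls; mkdir -p pics; cat > h.py <<'E'
import numpy as np, cv2
from scipy.spatial.transform import Rotation as R
from rig import arm
def cap(n):
    c=arm.capture(n); c['f']=c['color'].shape[0]/2/np.tan(np.radians(c['vfov'])/2)
    c['R']=cv2.Rodrigues(np.array(c['rvec'],float))[0]; c['t']=np.array(c['tvec'],float).ravel(); return c
def pts(c):  # world points of all pixels by depth (pinhole)
    v,u=np.mgrid[:420,:560]; d=c['depth']
    P=np.stack([(u-c['cx'])/c['f']*d,(v-c['cy'])/c['f']*d,d],-1)
    return (P-c['t'])@c['R']
def ray(c,u,v,z):
    d=np.array([(u-c['cx'])/c['f'],(v-c['cy'])/c['f'],1])@c['R']; o=-c['t']@c['R']
    return o+d*(z-o[2])/d[2]
def save(c,n): cv2.imwrite('pics/'+n+'.png',c['color'][...,::-1])
E
python3 - <<'E'
from h import *
import pickle
o=arm.get_obs(); print({k:np.round(v,3) for k,v in o.items()})
for n in ['top','scene']:
    c=cap(n); save(c,n+'0'); pickle.dump(c,open(n+'.pkl','wb')); print(n,c['f'],-c['t']@c['R'], c['R'][2])
E
```

```text
pics
{'t': np.float64(0.0), 'joint_pos': array([1.17 , 0.259, 0.021, 1.334, 0.   , 1.418]), 'joint_velocities': array([-0.002,  0.001, -0.002, -0.   , -0.002,  0.001]), 'joint_torque': array([-2.0000e-03, -5.5564e+01,  3.4454e+01,  1.3000e-02, -0.0000e+00,
       -0.0000e+00]), 'tcp_pos': array([0.135, 0.533, 0.231]), 'eef_rot': array([ 0.124,  0.992, -0.001, -0.   ]), 'ft_force': array([-0.408,  0.074,  0.352]), 'wrist_torque': array([-0.039,  0.04 , -0.074]), 'finger_force': np.float64(0.0), 'opening': np.float64(0.085)}
top 445.785709896433 [ 0.32227062 -0.0609601   1.31847452] [ 0.16972941  0.00688675 -0.98546664]
scene 522.4744315030684 [-0.1130121  -1.19126603  0.76890374] [ 0.43861706  0.76925905 -0.46460261]
```

View pics/top0.png

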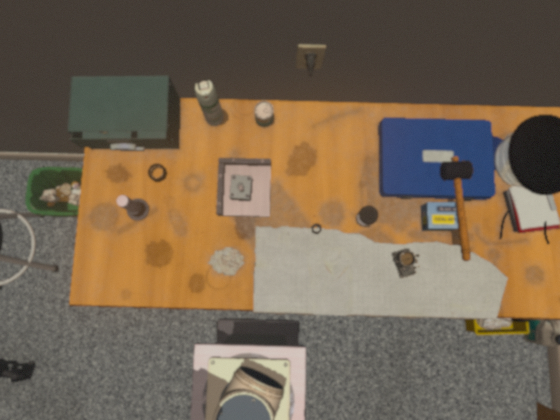

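View pics/scene0.png

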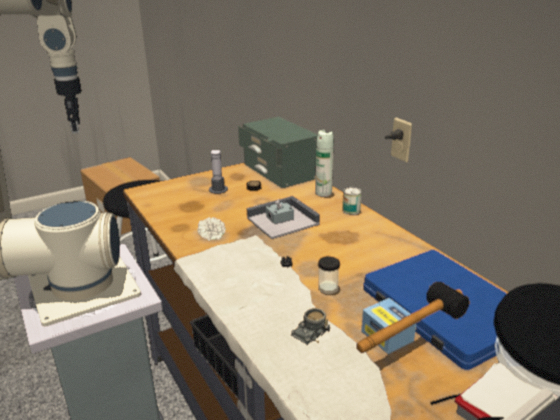

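The top view shows the stop at px (245,187) with the housing on it at (241,187), and the gun in its stand at (125–138, 203–210). The bystanders are the tape roll (157,173), castle nut (316,229), jar (367,215) and carburettor (405,262). The scene view agrees, with the gun upright at (217,170) and the stop at (282,215).

```bash
python3 - <<'E'
from h import *
import pickle
T=pickle.load(open('top.pkl','rb')); S=pickle.load(open('scene.pkl','rb'))
for c in (T,S):
    p=c['R']@np.array([.135,.533,.231])+c['t']; print('tcp px',p[:2]/p[2]*c['f']+[c['cx'],c['cy']])
W=pts(T); Z=W[...,2]
np.set_printoptions(linewidth=250,precision=0,suppress=True)
print((Z[150:222:3,212:278:3]*1000).round())
print((Z[190:224:2,110:152:2]*1000).round())
for n,(u,v) in dict(stopTL=(218,158),TR=(272,158),BL=(218,215),BR=(272,217)).items(): print(n,ray(T,u,v,.02)*1000)
# montage crop
a=cv2.resize(T['color'][150:222,105:280],None,fx=4.4,fy=4.4,interpolation=cv2.INTER_CUBIC)
b=cv2.resize(S['color'][140:245,200:330],None,fx=2.6,fy=2.6,interpolation=cv2.INTER_CUBIC)
h=np.zeros((a.shape[0]+b.shape[0],a.shape[1],3),np.uint8); h[:a.shape[0]]=a; h[a.shape[0]:,:b.shape[1]]=b
print(h.shape); cv2.imwrite('pics/crop0.png',h[...,::-1])
E
```

```text
tcp px [ 16.54496397 358.91598694]
tcp px [ 76.34769328 131.36114371]
[[   0.    1.   -3.    3.    3.    1.   -0.    2.   -1.    1.    1.   -0.   -1.   -3.    0.   -3.   -1.   -1.    4. 1318.   -2.    2.]
 [   1.    1.   -2.   -2.   -1.    1.   -3.    1.    3.   -3.    2.    1.   -2.    3.   -1.    1.    1.    2.    3.    0.    1.   -5.]
 [   4.   -1.    2.   -3.   -0.    1.    2.    0.    1.    5.    3.   -3.    6.    1.    1.    2.    3.   -0.   -1.   -0.   -2.    6.]
 [   2.   -2.    1.   38.   36.   32.   38.   39.   34.   36.   36.   36.   35.   35.   33.   37.   34.   38.   38.   37.   -0.   -1.]
 [  -3.   -2.    4.   33.   37.   36.   39.   38.   40.   36.   32.   36.   37.   35.   39.   37.   35.   38.   38.   40.    3.   -6.]
 [  -2.   -3.   -1.   38.   24.   10.    9.    8.    5.   15.   12.    9.   13.   10.   10.    7.   11.   12.   13.   15.   -1.   -2.]
 [  -2.    8.   33.   37.   18.    7.   11.   10.    6.   14.   12.   10.   11.   10.    8.    4.    9.   10.   14.    7.    2.   -3.]
 [   1.   -3.   33.   36.   14.   13.    9.   13.    7.    6.    9.   13.   14.   13.
[... 3445 characters left out ...]
  46.  47.  45.  43.  42.  46.  34.  21.  13.   6.   0.   0.]
 [  3.  -2.  -0.   1.   3.  -2.   1.  -0.   4.   4.   9.  43.  39.  36.  29.  19.  10.   7.   2.  -1.   2.]
 [  0.  -1.  -0.  -2.   0.  -2.  -1.   2.   2.  -6.   4.   6.  11.   6.   8.   4.   2.   8.  -3.  -1.  -3.]
 [ -3.   0.   3.  -2.  -2.   2.  -1.  -4.  -5.  -0.  -3.   3.   2.  11.   3.  10.   5.  -2.   1.   3.   0.]
 [ -2.   1.   3.  -6.   5.  -0.  -0.  -0.  -5.   3.  -3.   0.  -1.  -7.   3.  -2.   0.  -0.  -0.  -2.  -1.]
 [ -4.  -1.  -4.   1.   2.   4.  -4.  -1.   3.  -0.  -4.   0.  -1.   3.   1.   4.  -2.  -1.   0.  -1.  -2.]]
stopTL [694. 112.  20.]
TR [698. -50.  20.]
BL [520. 104.  20.]
BR [519. -55.  20.]
(590, 770, 3)
```

View pics/crop0.png

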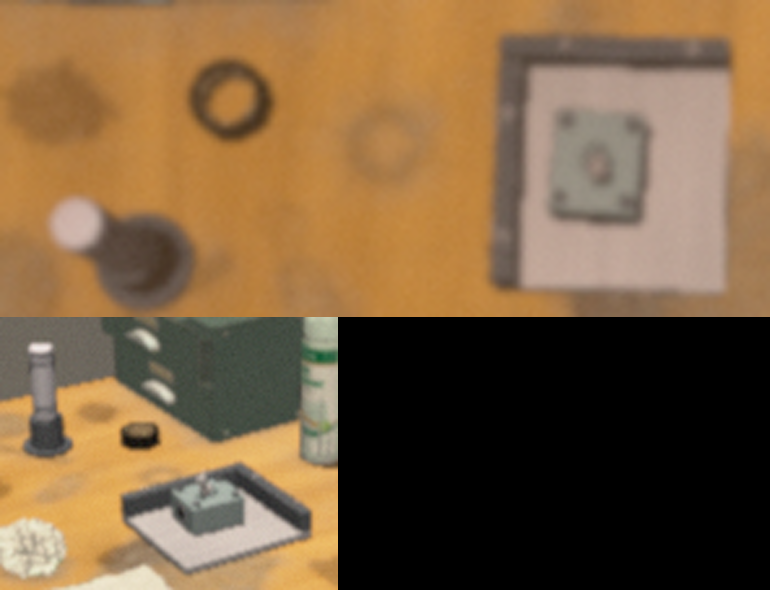

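The crop shows the plate's light area, the housing slightly turned on it with its nipple leaning towards −x, and the gun upright in its stand. Next I'll get numbers.

```bash
python3 - <<'E'
from h import *
import pickle
np.set_printoptions(precision=4,suppress=True)
T=pickle.load(open('top.pkl','rb')); W=pts(T); Z=W[...,2]; C=T['color'].astype(int)
print('plate col',C[205,255],'fence',C[162,240],'hous',C[180,235],'wood',C[200,190])
# plate: grey & light (low saturation)
hsv=cv2.cvtColor(T['color'],cv2.COLOR_RGB2HSV)
m=np.zeros((420,560),np.uint8); roi=(slice(150,225),slice(205,285))
m[roi]=((hsv[roi][...,1]<70)&(hsv[roi][...,2]>150)).astype(np.uint8)
m=cv2.morphologyEx(m,cv2.MORPH_OPEN,np.ones((3,3)))
cn=max(cv2.findContours(m,cv2.RETR_EXTERNAL,cv2.CHAIN_APPROX_NONE)[0],key=cv2.contourArea)
P=np.array([ray(T,u,v,.01)[:2] for u,v in cn[:,0]],np.float32)
r=cv2.minAreaRect(P); print('plate rect',r); print(cv2.boxPoints(r))
hm=(Z>.036)&(Z<.056); hm[:,:229]=0;hm[:,260:]=0;hm[:172]=0;hm[205:]=0
hm=cv2.morphologyEx(hm.astype(np.uint8),cv2.MORPH_OPEN,np.ones((3,3)))
cn=max(cv2.findContours(hm,cv2.RETR_EXTERNAL,cv2.CHAIN_APPROX_NONE)[0],key=cv2.contourArea)
P=np.array([ray(T,u,v,.046)[:2] for u,v in cn[:,0]],np.float32); r=cv2.minAreaRect(P);print('housing',r)
nm=(Z>.060)&(Z<.09); nm[:,:229]=0;nm[:,260:]=0;nm[:172]=0;nm[205:]=0
print('ball',W[nm].mean(0),nm.sum())
g=(Z>.135)&(Z<.155); g[:,:105]=0;g[:,150:]=0;g[:190]=0;g[225:]=0
v,u=np.nonzero(g); print('gun top',ray(T,u.mean(),v.mean(),.143),g.sum(),W[g].mean(0))
E
```

```text
plate col [189 163 150] fence [101  87  78] hous [146 139 125] wood [190 131  63]
plate rect ((0.5976820588111877, 0.024275101721286774), (0.15313021838665009, 0.13694800436496735), 1.4972676038742065)
[[ 0.5194  0.0907]
 [ 0.5229 -0.0462]
 [ 0.676  -0.0422]
 [ 0.6724  0.0947]]
housing ((0.602729320526123, 0.03898845613002777), (0.05991855636239052, 0.07128505408763885), 87.31837463378906)
ball [0.5926 0.0355 0.0707] 21
gun top [0.5352 0.3466 0.143 ] 113 [0.5353 0.3469 0.1423]
```

```bash
cat >> h.py <<'E'
def Rt(yaw,tilt_axis=None):  # tool down, tool x along -(cos yaw, sin yaw)
    c,s=np.cos(yaw),np.sin(yaw); return np.array([[-c,-s,0],[-s,c,0],[0,0,-1.]]).T if 0 else np.array([[-c,-s,0],[-s,c,0],[0,0,-1.]])
def rel(p,Rw,p0=None,R0=None):
    o=arm.get_obs()
    if p0 is None: p0=np.array(o['tcp_pos'])
    if R0 is None: R0=R.from_quat(o['eef_rot']).as_matrix()
    print('shift cm',np.round(R0.T@(np.array(p)-p0)*100,2),'turn deg',np.round(np.degrees(R.from_matrix(R0.T@Rw).as_rotvec()),2))
E
python3 - <<'E'
from h import *
rel([.535,.035,.15],Rt(.026))
E
```

```text
shift cm [-51.01 -38.45   8.11] turn deg [ -0.07  -0.02 -15.69]
```

Call:
send_rows(plan=[-51.0,-38.5,8.1,0,0,-15.7,-51.0,-38.5,8.1,0,0,-15.7,-51.0,-38.5,8.1,0,0,-15.7,-51.0,-38.5,8.1,0,0,-15.7,-51.0,-38.5,8.1,0,0,-15.7,-51.0,-38.5,8.1,0,0,-15.7,-51.0,-38.5,8.1,0,0,-15.7,-51.0,-38.5,8.1,0,0,-15.7], claw=2.5, force=60)

```text
t: 1.1
tcp_pos: [0.4439, 0.1476, 0.1686]
eef_rot: [-0.013, 1.0, 0.0, 0.0]
ft_force: [1.1, 1.1, 0.5]
opening: 0.0252
finger_force: 0.0
```

```bash
python3 - <<'E'
from h import *
rel([.535,.035,.15],Rt(.026))
E
```

```text
shift cm [ -8.82 -11.5    1.86] turn deg [0.01 0.01 0.  ]
```

Call:
send_rows(plan=[-8.8,-11.5,1.9,0,0,0,-8.8,-11.5,1.9,0,0,0,-8.8,-11.5,1.9,0,0,0,-8.8,-11.5,1.9,0,0,0])

```text
t: 1.6
tcp_pos: [0.534, 0.0361, 0.1491]
eef_rot: [-0.012, 1.0, 0.0, -0.001]
ft_force: [-0.6, 0.1, 1.1]
opening: 0.0251
finger_force: 0.0
```

```bash
python3 - <<'E'
from h import *
import pickle
c=cap('wrist'); save(c,'w1'); pickle.dump(c,open('w1.pkl','wb')); o=arm.get_obs()
Rm=R.from_quat(o['eef_rot']).as_matrix(); print(o['tcp_pos'], 'cam in tool',(-c['t']@c['R']-o['tcp_pos'])@Rm,'cam axes in tool',(c['R']@Rm).round(2),c['f'],c['cx'],c['cy'],c['depth'].max())
E
```

```text
[0.53339134 0.03708201 0.14950547] cam in tool [ 0.07171195 -0.00061138 -0.14206772] cam axes in tool [[-0.    1.    0.  ]
 [-0.96 -0.   -0.29]
 [-0.29 -0.    0.96]] 325.19226210127806 279.87335788947104 208.9235756058727 0.40816608
```

View pics/w1.png

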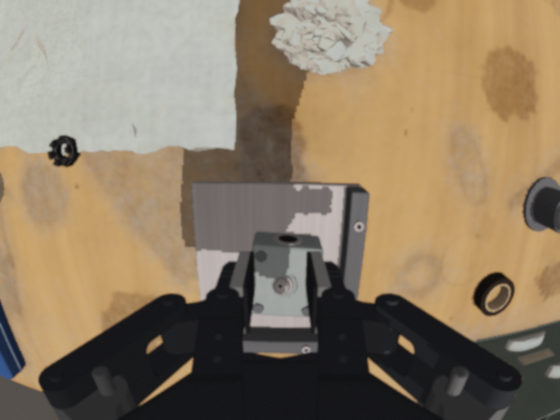

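The wrist view shows the housing's −x face at (287,238), the nipple at (285,285) and the left fence at (355,235). Both fingers straddle the housing's centre line, ready to push towards the far fence. I'll descend and push.

Call:
send_rows(plan=[0,0,6,0,0,0,0,0,11.5,0,0,0,0,0,12.7,0,0,0,-1,0,12.7,0,0,0,-1.8,0,12.7,0,0,0,-2.6,0,12.7,0,0,0,-3.3,0,12.7,0,0,0,-4.0,0,12.7,0,0,0])

```text
t: 2.65
tcp_pos: [0.573, 0.0379, 0.0245]
eef_rot: [-0.013, 1.0, -0.0, -0.001]
ft_force: [-11.5, -0.9, 8.9]
opening: 0.0251
finger_force: 5.7
```

Call:
send_rows(plan=[-0.4,0,0,0,0,0,-0.8,0,0,0,0,0,-1.1,0,0,0,0,0,-1.3,0,0,0,0,0,-1.3,0,0,0,0,0])

```text
t: 3.28
tcp_pos: [0.5863, 0.0383, 0.0245]
eef_rot: [-0.013, 1.0, -0.0, -0.001]
ft_force: [-8.6, -0.3, 7.0]
opening: 0.0246
finger_force: 4.5
```

Call:
send_rows(plan=[-0.3,0,0,0,0,0,-0.6,0,0,0,0,0,-0.6,0,0,0,0,0])

```text
t: 3.65
tcp_pos: [0.5926, 0.0385, 0.0245]
eef_rot: [-0.013, 1.0, -0.0, -0.0]
ft_force: [-7.3, 0.4, 5.2]
opening: 0.0249
finger_force: 3.8
```

Call:
send_rows(plan=[-0.2,0,0,0,0,0,-0.4,0,0,0,0,0,-0.4,0,0,0,0,0])

```text
t: 4.03
tcp_pos: [0.5944, 0.0386, 0.0244]
eef_rot: [-0.013, 1.0, -0.0, -0.002]
ft_force: [-17.3, 0.1, 11.8]
opening: 0.0249
finger_force: 8.6
```

Call:
send_rows(plan=[-0.3,0,0,0,0,0,-0.3,0,0,0,0,0,-0.3,0,0,0,0,0])

```text
t: 4.4
tcp_pos: [0.5945, 0.0386, 0.0243]
eef_rot: [-0.013, 1.0, -0.0, -0.005]
ft_force: [-29.9, -1.5, 21.2]
opening: 0.0247
finger_force: 15.0
```

```bash
python3 - <<'E'
from h import *
o=arm.get_obs(); print(np.round(o['joint_pos'],3))
rel([.55,.036,.085],Rt(.026))
rel([.638,-.03,.085],Rt(.026+np.pi/2))
E
```

```text
[-0.075  0.471 -0.209  0.9   -0.001 -0.101]
shift cm [ 4.51 -0.15 -6.02] turn deg [-0.03 -0.55  0.01]
shift cm [-4.11 -6.98 -6.1 ] turn deg [  0.41  -0.45 -89.99]
```

Call:
send_rows(plan=[2,0,0,0,0,0,3,0,-4,0,0,0,3,-3,-6.5,0,0,-10,1,-7,-6.5,0,0,-20,-3.6,-7,-6.5,0,0,-30,-3.6,-7,-6.5,0,0,-40,-3.6,-7,-6.5,0,0,-50,-3.6,-7,-6.5,0,0,-60])

```text
t: 5.4
tcp_pos: [0.6389, -0.0306, 0.0895]
eef_rot: [-0.514, 0.858, -0.001, 0.001]
ft_force: [-0.3, -0.1, 0.2]
opening: 0.0246
finger_force: 0.0
```

Call:
send_rows(plan=[0,0,0,0,0,-10,0,0,0,0,0,-20,0,0,0,0,0,-30,0,0,0,0,0,-30])

```text
t: 5.9
tcp_pos: [0.6387, -0.0306, 0.0894]
eef_rot: [0.716, -0.698, 0.001, -0.001]
ft_force: [0.9, -0.8, -0.7]
opening: 0.0246
finger_force: 0.0
```

```bash
python3 - <<'E'
from h import *
c=cap('top')
import pickle; pickle.dump(c,open('top2.pkl','wb'))
cw=cap('wrist'); save(cw,'w2'); pickle.dump(cw,open('w2.pkl','wb'))
rel([.638,-.03,.022],Rt(.026+np.pi/2))
E
```

```text
shift cm [-0.05  0.05  6.69] turn deg [-0.09 -0.02 -0.22]
```

View pics/w2.png

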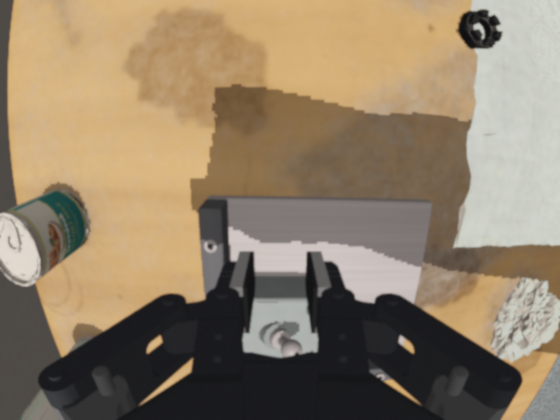

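Image left is +x: the far fence is at (215,250), the housing at (280,320) between the fingertips, and the ball at (290,348). I'll descend and push in +y.

Call:
send_rows(plan=[0,0,4,0,0,0,0,0,6.6,0,0,0,-0.8,0,6.6,0,0,0,-1.6,0,6.6,0,0,0,-2.4,0,6.6,0,0,0,-3.0,0,6.6,0,0,0,-3.6,0,6.6,0,0,0,-4.0,0,6.6,0,0,0])

```text
t: 7.0
tcp_pos: [0.6371, 0.0085, 0.0226]
eef_rot: [0.716, -0.698, 0.001, 0.001]
ft_force: [-0.9, -8.1, 3.0]
opening: 0.0252
finger_force: 3.9
```

Call:
send_rows(plan=[-0.3,0,0,0,0,0,-0.5,0,0,0,0,0,-0.7,0,0,0,0,0,-0.7,0,0,0,0,0])

```text
t: 7.5
tcp_pos: [0.637, 0.0155, 0.0226]
eef_rot: [0.716, -0.698, 0.001, 0.0]
ft_force: [-0.2, -6.2, 3.2]
opening: 0.0248
finger_force: 3.0
```

Call:
send_rows(plan=[-0.3,0,0,0,0,0,-0.6,0,0,0,0,0,-0.8,0,0,0,0,0,-0.8,0,0,0,0,0])

```text
t: 8.0
tcp_pos: [0.6369, 0.0236, 0.0226]
eef_rot: [0.716, -0.698, 0.001, 0.0]
ft_force: [-0.1, -5.0, 3.0]
opening: 0.0249
finger_force: 2.8
```

Call:
send_rows(plan=[-0.2,0,0,0,0,0,-0.4,0,0,0,0,0,-0.4,0,0,0,0,0])

```text
t: 8.38
tcp_pos: [0.6362, 0.0243, 0.0227]
eef_rot: [0.715, -0.699, 0.003, 0.003]
ft_force: [-2.6, -21.4, 4.3]
opening: 0.0254
finger_force: 10.6
```

Call:
send_rows(plan=[-0.2,0,0,0,0,0,-0.2,0,0,0,0,0,-0.2,0,0,0,0,0])

```text
t: 8.75
tcp_pos: [0.636, 0.0244, 0.0227]
eef_rot: [0.714, -0.7, 0.004, 0.004]
ft_force: [-5.2, -29.5, 5.3]
opening: 0.0253
finger_force: 14.7
```

Call:
send_rows(plan=[2,0,0,0,0,0,4,0,-3,0,0,0,4,0,-8,0,0,0,-1,0,-10,0,0,0,-6,0,-10,0,0,0,-6.5,0,-10,0,0,0,-6.5,0,-10,0,0,0])

```text
t: 9.62
tcp_pos: [0.6343, 0.0958, 0.1218]
eef_rot: [0.717, -0.697, -0.0, 0.0]
ft_force: [-0.2, 0.4, 0.8]
opening: 0.0252
finger_force: 0.0
```

```bash
cat >> h.py <<'E'
def wray(c,u,v,z):
    x=np.array([u-c['cx'],v-c['cy']],float); r=np.hypot(*x); a=r/c['f']; s=np.sin(a)/max(r,1e-9)
    d=np.array([x[0]*s,x[1]*s,np.cos(a)])@c['R']; o=-c['t']@c['R']
    return o+d*(z-o[2])/d[2]
def wproj(c,P):
    p=c['R']@np.array(P)+c['t']; h=np.hypot(p[0],p[1]); a=np.arctan2(h,p[2])
    return p[:2]/max(h,1e-9)*a*c['f']+[c['cx'],c['cy']]
E
python3 - <<'E'
from h import *
import pickle
c=cap('wrist'); save(c,'w3'); pickle.dump(c,open('w3.pkl','wb')); t=cap('top'); pickle.dump(t,open('top3.pkl','wb'))
print(arm.get_obs()['tcp_pos'], wproj(c,[.626,.058,.0672]))
E
```

```text
[0.63443915 0.09463443 0.12165508] [295.69755309 171.93732131]
```

View pics/w3.png

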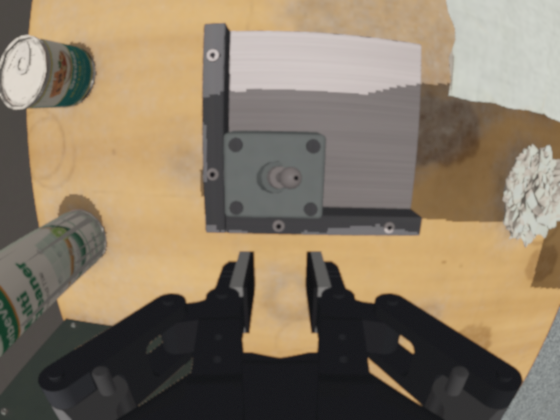

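The housing now sits flush in the corner: its top spans px (225–325, 132–218), the fences are at left and bottom, and the ball is near (291,178). Next I'll measure the housing, the ball and the nipple azimuth.

```bash
python3 - <<'E'
from h import *
import pickle
np.set_printoptions(precision=4,suppress=True)
c=pickle.load(open('w3.pkl','rb')); im=c['color']
# housing screws (26?) and edges: top face corners by eye-seeded subpixel; use mask of greenish grey
hsv=cv2.cvtColor(im,cv2.COLOR_RGB2HSV); print('housing',im[145,270],hsv[145,270],'fence',im[80,217],hsv[80,217],'plate dark',im[110,300],'ball',im[178,291],im[172,288])
D=c['depth']
# wrist points by depth
v,u=np.mgrid[:420,:560]; x=u-c['cx'];y=v-c['cy'];r=np.hypot(x,y)+1e-9;a=r/c['f']
P=np.stack([x/r*np.tan(a)*D,y/r*np.tan(a)*D,D],-1); W=(P-c['t'])@c['R']; Z=W[...,2]
box=np.zeros(Z.shape,bool); box[120:228,222:335]=1
m=((Z>.041)&(Z<.051)&box).astype(np.uint8); m=cv2.morphologyEx(m,cv2.MORPH_CLOSE,np.ones((7,7)));m=cv2.morphologyEx(m,cv2.MORPH_OPEN,np.ones((7,7)))
cn=max(cv2.findContours(m,cv2.RETR_EXTERNAL,cv2.CHAIN_APPROX_NONE)[0],key=cv2.contourArea)
Q=np.array([wray(c,*p,.046)[:2] for p in cn[:,0]],np.float32); print('housing top',cv2.minAreaRect(Q), W[m>0][:,2].mean())
b=box&(Z>.058)&(Z<.085); print('high pts',b.sum(),W[b].mean(0),W[b].max(0),W[b].min(0))
b2=box&(Z>.064); vv,uu=np.nonzero(b2); print('px range',uu.min(),uu.max(),vv.min(),vv.max())
# sphere fit, r=7mm
from scipy.optimize import least_squares
p=W[b&(Z>.066)]; s=least_squares(lambda q:np.linalg.norm(p-q,axis=1)-.007,p.mean(0)-[0,0,.005],loss='soft_l1',f_scale=.001); print('ball sphere',s.x,np.sqrt((s.fun**2).mean()),len(p))
print('fence inner top: far',wray(c,229.5,60,.036),wray(c,229.5,120,.036),'left',wray(c,340,208,.036),wray(c,410,209,.036))
cv2.imwrite('pics/z3.png',cv2.resize(im[120:240,200:340],None,fx=5,fy=5,interpolation=cv2.INTER_CUBIC)[...,::-1])
E
```

```text
housing [106 109 108] [ 80   7 109] fence [118 115 117] [160   6 118] plate dark [128 121 119] ball [127 121 119] [119 112 110]
housing top ((0.6398887634277344, 0.06465937197208405), (0.06936015188694, 0.05905283987522125), 0.4914816617965698) 0.04720897271876663
high pts 410 [0.6302 0.0609 0.0709] [0.6426 0.0679 0.0752] [0.6226 0.0548 0.0581]
px range 226 331 120 220
ball sphere [0.6295 0.0616 0.0669] 0.0004747916616343392 386
fence inner top: far [ 0.6727 -0.0154  0.036 ] [0.6718 0.0274 0.036 ] left [0.5904 0.0893 0.036 ] [0.5342 0.0885 0.036 ]
```

View pics/z3.png

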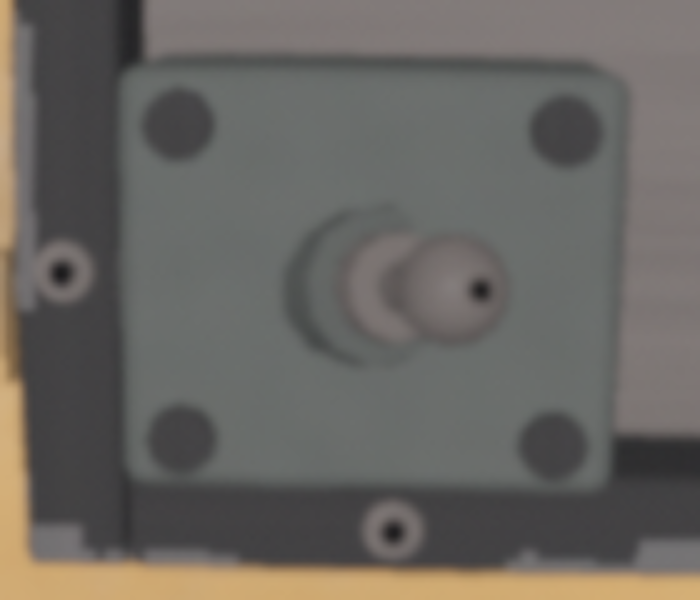

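Crop: the housing's edges meet both fences, and the ball is centred at crop (453,290), i.e. px (290.6,178). The tip hole is at crop (481,290), i.e. px (296.2,178).

```bash
python3 - <<'E'
from h import *
import pickle
np.set_printoptions(precision=4,suppress=True)
c=pickle.load(open('w3.pkl','rb'))
b=wray(c,290.2,177.6,.0672); d=wray(c,295.8,177.6,.0734); print('ball',b,'dot',d,(d-b)*1000, np.degrees(np.arctan2(-(d-b)[1],-(d-b)[0])))
sc=[wray(c,199.6+x/5,119.6+y/5,.049)[:2] for x,y in [(178,124),(567,131),(553,446),(181,439)]]
sc=np.array(sc); print('screws centre',sc.mean(0),'sides',np.linalg.norm(sc-np.roll(sc,1,0),axis=1)); 
v=(sc[0]-sc[1]+sc[3]-sc[2]); print('housing yaw deg',np.degrees(np.arctan2(v[1],v[0]))); h=sc.mean(0); o=b[:2]-h; print(o*1000, np.hypot(*o), np.degrees(np.arctan2(-o[1],-o[0])))
# top view gun, refined
t=pickle.load(open('top3.pkl','rb')); W=pts(t);Z=W[...,2]
g=(Z>.135)&(Z<.155); g[:,:105]=0;g[:,150:]=0;g[:190]=0;g[225:]=0
vv,u=np.nonzero(g); print('gun top',ray(t,u.mean(),vv.mean(),.143))
rel([.535,.347,.25],Rt(.026)); print(np.round(arm.get_obs()['joint_pos'],2))
E
```

```text
ball [0.6293 0.0617 0.0672] dot [0.6261 0.0603 0.0734] [-3.1136 -1.3031  6.2   ] 22.70979509875658
screws centre [0.6399 0.0651] sides [0.0436 0.0516 0.0436 0.0516]
housing yaw deg 0.4329350136558879
[-10.6006  -3.4585] 0.011150551471276908 18.069126517892244
gun top [0.5352 0.3469 0.143 ]
shift cm [-25.48   9.3  -12.83] turn deg [ 0.02 -0.03 89.97]
[ 0.02  0.46  0.05  1.16 -0.   -1.58]
```

```bash
python3 - <<'E'
from h import *
rel([.535,.347,.24],Rt(np.radians(18)))
E
```

```text
shift cm [-25.48   9.3  -11.83] turn deg [ 2.000e-02 -2.000e-02  7.346e+01]
```

Call:
send_rows(plan=[0,0,-6,0,0,10,-6,2,-10,0,0,20,-12,4,-11.8,0,0,30,-17,6,-11.8,0,0,40,-22,8,-11.8,0,0,50,-25.5,9.3,-11.8,0,0,60,-25.5,9.3,-11.8,0,0,70,-25.5,9.3,-11.8,0,0,73.5], claw=8.5)

```text
t: 10.72
tcp_pos: [0.5351, 0.3475, 0.2396]
eef_rot: [-0.155, 0.988, -0.0, -0.0]
ft_force: [0.2, -0.2, 0.5]
opening: 0.0849
finger_force: 0.0
```

```bash
python3 - <<'E'
from h import *
import pickle
c=cap('wrist'); save(c,'w4'); pickle.dump(c,open('w4.pkl','wb'))
rel([.535,.347,.24],Rt(np.radians(18))); print('pred',wproj(c,[.535,.347,.143]))
D=c['depth'];v,u=np.mgrid[:420,:560]; x=u-c['cx'];y=v-c['cy'];r=np.hypot(x,y)+1e-9;a=r/c['f']
W=(np.stack([x/r*np.tan(a)*D,y/r*np.tan(a)*D,D],-1)-c['t'])@c['R'];Z=W[...,2]
m=(np.abs(Z-.143)<.006)&(np.hypot(W[...,0]-.535,W[...,1]-.347)<.03)
cn=max(cv2.findContours(m.astype(np.uint8),cv2.RETR_EXTERNAL,cv2.CHAIN_APPROX_NONE)[0],key=cv2.contourArea)
Q=np.array([wray(c,*p,.143)[:2] for p in cn[:,0]],np.float32); print('gun top circle',cv2.minEnclosingCircle(Q),cv2.fitEllipse(Q),np.median(Z[m]))
E
```

```text
shift cm [ 0.03 -0.01 -0.03] turn deg [-0.01 -0.02 -0.34]
pred [279.25662315 209.94431325]
gun top circle ((0.532925009727478, 0.3499508798122406), 0.0160182137042284) ((0.5328558683395386, 0.3498857915401459), (0.030469076707959175, 0.030999576672911644), 118.29676818847656) 0.14263396316943078
```

View pics/w4.png

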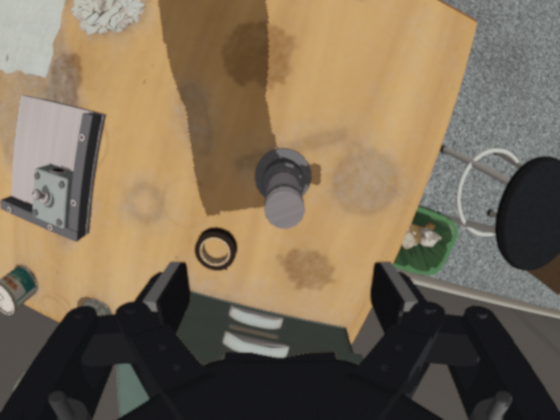

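The gun's top is at px (285,209), and the fingers clear everything. I'll correct by about 3 mm, descend and grip.

Call:
send_rows(plan=[0.13,0.3,4,0,0,-0.3,0.13,0.3,9,0,0,-0.3,0.13,0.3,13,0,0,-0.3,0.13,0.3,15.8,0,0,-0.3,0.13,0.3,15.8,0,0,-0.3])

```text
t: 11.4
tcp_pos: [0.5321, 0.3489, 0.0798]
eef_rot: [-0.159, 0.987, -0.001, -0.002]
ft_force: [0.0, 0.4, 1.1]
opening: 0.085
finger_force: 0.0
```

Call:
send_rows(plan=[0,0,0,0,0,0,0,0,0,0,0,0,0,0,0,0,0,0,0,0,0,0,0,0,0,0,0,0,0,0,0,0,0,0,0,0], claw=2.8, force=90)

```text
t: 12.15
tcp_pos: [0.5332, 0.3505, 0.0833]
eef_rot: [-0.159, 0.987, 0.0, 0.001]
ft_force: [-0.5, -1.9, 5.7]
opening: 0.0303
finger_force: 88.4
```

Call:
send_rows(plan=[0,0,-1.5,0,0,0,0,0,-3.5,0,0,0,0,0,-5.5,0,0,0,0,0,-9,0,0,0,0,0,-12,0,0,0,0,0,-12,0,0,0,0,0,-12,0,0,0])

```text
t: 13.02
tcp_pos: [0.5322, 0.3503, 0.2009]
eef_rot: [-0.159, 0.987, -0.0, -0.001]
ft_force: [0.8, 0.2, -3.9]
opening: 0.0302
finger_force: 89.2
```

```bash
cat >> h.py <<'E'
az=np.radians(18); n=np.array([-np.sin(np.radians(28))*np.cos(az),-np.sin(np.radians(28))*np.sin(az),np.cos(np.radians(28))])
yv=np.array([-np.sin(az),np.cos(az),0]); RP=np.stack([np.cross(yv,-n),yv,-n],1)  # pressing tool pose
ball=np.array([.6294,.0617,.0670])
def wpts(c):
    D=c['depth'];v,u=np.mgrid[:420,:560]; x=u-c['cx'];y=v-c['cy'];r=np.hypot(x,y)+1e-9;a=r/c['f']
    return (np.stack([x/r*np.tan(a)*D,y/r*np.tan(a)*D,D],-1)-c['t'])@c['R']
E
python3 - <<'E'
from h import *
import pickle
np.set_printoptions(precision=4,suppress=True)
c=cap('wrist'); save(c,'w5'); pickle.dump(c,open('w5.pkl','wb')); o=arm.get_obs(); print(o['tcp_pos'],o['finger_force'],o['ft_force'])
Rm=R.from_quat(o['eef_rot']).as_matrix(); T=(wpts(c)-o['tcp_pos'])@Rm
m=(c['depth']>0)&(np.abs(T[...,0])<.03)&(np.abs(T[...,1])<.03)&(T[...,2]>-.02)&(T[...,2]<.09)
for z in np.arange(-.02,.085,.008):
    k=m&(np.abs(T[...,2]-z)<.004)
    if k.sum()>3: 
        q=T[k]; print(round(z,3),k.sum(),'y',q[:,1].min(),q[:,1].max(),'xmax',np.percentile(q[:,0],97))
RR=RP; print(RP); p=ball+n*.2; print(wproj(c,o['tcp_pos']+Rm@[0,0,.073]))
EOF=0
E
```

```text
[0.532  0.3502 0.2004] 89.20771837234497 [-1.1098 -0.9006 -3.6494]
-0.02 510 y -0.028531981874795574 0.029028740755404996 xmax 0.014971747445254898
-0.012 924 y -0.02858550124968946 0.029010135828022476 xmax 0.014965823574069077
-0.004 496 y -0.026785635359530515 0.02664535422926209 xmax 0.015016481223879868
0.004 350 y -0.015387415179821243 0.014852763565730459 xmax 0.015145767981966943
0.012 283 y -0.015479076470257574 0.014721075956149845 xmax 0.01517586278820678
0.02 326 y -0.015504783357301455 0.01597681097728234 xmax 0.015540579322527935
0.028 206 y -0.015450564521496457 0.015472242790100794 xmax 0.015489986108835322
0.036 107 y -0.014450405919444562 0.014346600750985714 xmax 0.015289061463423194
0.052 49 y -0.008808305173036601 0.007816181483658275 xmax 0.010839231814166843
0.06 107 y -0.009864877089117464 0.010164908297077281 xmax 0.010701067115158863
0.068 91 y -0.01161262552388707 0.01026797654635289 xmax 0.010824545030208547
[[-0.8397 -0.309   0.4465]
 [-0.2728  0.9511  0.1451]
 [-0.4695  0.     -0.8829]]
[279.7639 219.4656]
```

View pics/w5.png

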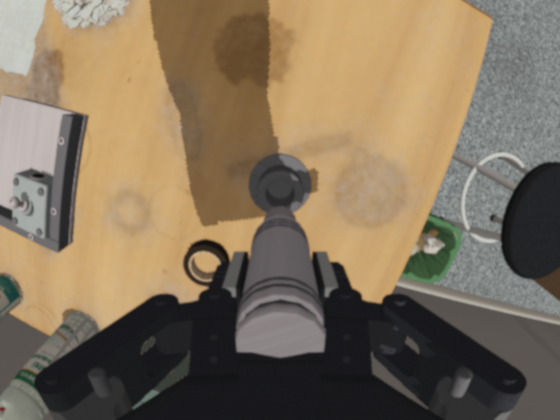

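The gun is held upright and straight in the gripper, with the nozzle at (278,200) above the stand. By depth its axis is 0.7 mm off the tool axis. Now the approach pose.

```bash
cat >> h.py <<'E'
def tcp_for(d,g=(-.0007,0,.0603),b=None): return (ball if b is None else b)+n*d-RP@np.array(g)
E
python3 - <<'E'
from h import *
print(tcp_for(.06)); rel(tcp_for(.06),RP)
E
```

```text
[0.57509896 0.04405652 0.17288997]
shift cm [  5.52 -30.42   2.77] turn deg [  0.06 -28.13   0.3 ]
```

Call:
send_rows(plan=[1,-6,0,0,-6,0,2,-12,0,0,-12,0,3,-18,0,0,-18,0,4,-24,0.5,0,-24,0,5.5,-29,1.5,0,-28.1,0.3,5.5,-30.4,2.8,0,-28.1,0.3,5.5,-30.4,2.8,0,-28.1,0.3,5.5,-30.4,2.8,0,-28.1,0.3])

```text
t: 14.08
tcp_pos: [0.576, 0.0456, 0.1737]
eef_rot: [-0.152, 0.958, 0.039, 0.239]
ft_force: [-0.4, 0.1, -3.2]
opening: 0.0305
finger_force: 90.1
```

```bash
python3 - <<'E'
from h import *
import pickle
np.set_printoptions(precision=4,suppress=True)
c=cap('wrist'); save(c,'w6'); pickle.dump(c,open('w6.pkl','wb')); o=arm.get_obs(); print(o['tcp_pos'],np.round(o['joint_pos'],2)); rel(tcp_for(.06),RP)
Rm=R.from_quat(o['eef_rot']).as_matrix(); W=wpts(c); T=(W-o['tcp_pos'])@Rm
print('ball px pred',wproj(c,ball),'tip pred',wproj(c,ball+.007*n))
from scipy.optimize import least_squares
p=W[(np.linalg.norm(W-ball,axis=2)<.0085)&(((W-ball)@n)>-.002)]
s=least_squares(lambda q:np.linalg.norm(p-q,axis=1)-.007,ball,loss='soft_l1',f_scale=.0007); print('ball',s.x,len(p),np.sqrt((s.fun**2).mean()))
k=(c['depth']>0)&(np.hypot(T[...,0],T[...,1])<.02)&(T[...,2]>.045)&(T[...,2]<.085)
q=T[k]; print('nozzle',k.sum(),q.min(0),q.max(0))
nz=q[q[:,2]<.075]
s2=least_squares(lambda a:np.hypot(nz[:,0]-a[0],nz[:,1]-a[1])-.0115,[0,0],loss='soft_l1',f_scale=.0005); print('nozzle axis in tool',s2.x)
print('ball in tool', (s.x-o['tcp_pos'])@Rm)
cv2.imwrite('pics/z6.png',cv2.resize(c['color'][90:250,180:380],None,fx=3.5,fy=3.5,interpolation=cv2.INTER_CUBIC)[...,::-1])
E
```

```text
[0.5761 0.0459 0.1739] [-0.18  0.07 -0.49  0.58  0.23 -0.45]
shift cm [ 0.18 -0.14  0.02] turn deg [0.14 0.08 0.06]
ball px pred [278.0173 201.0919] tip pred [277.9854 203.3497]
ball [0.6293 0.0613 0.0668] 183 0.0004733140337635362
nozzle 248 [ 0.0027 -0.0118  0.0515] [0.012  0.0101 0.0724]
nozzle axis in tool [-0.0001 -0.0005]
ball in tool [ 0.0016 -0.002   0.1206]
```

View pics/z6.png

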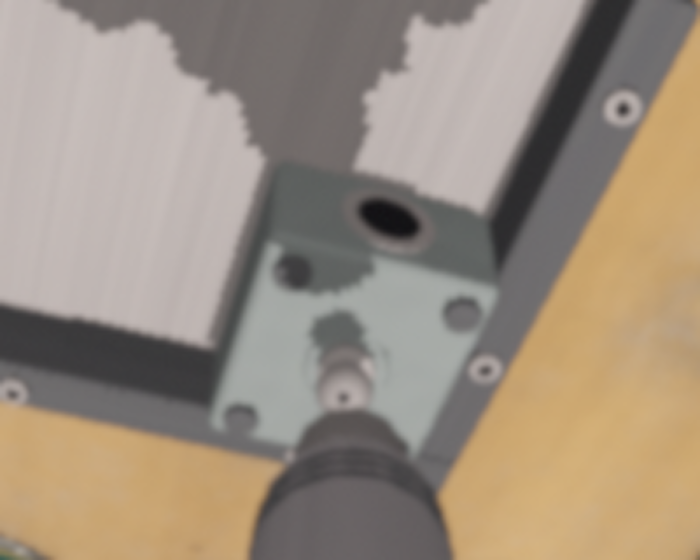

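The tip hole is at px (277.7,203.4), matching the prediction, so the nipple direction is right. The nozzle is about 2 mm off laterally. I'll correct that and close part-way.

Call:
send_rows(plan=[0.2,-0.17,1,0.1,0.1,0,0.2,-0.17,2,0.1,0.1,0,0.2,-0.17,3,0.1,0.1,0,0.2,-0.17,3,0.1,0.1,0,0.2,-0.17,3,0.1,0.1,0])

```text
t: 14.75
tcp_pos: [0.5882, 0.0468, 0.1465]
eef_rot: [-0.152, 0.958, 0.038, 0.239]
ft_force: [-0.3, 0.6, -3.6]
opening: 0.0306
finger_force: 90.1
```

```bash
cat > m.py <<'E'
from h import *
from scipy.optimize import least_squares
np.set_printoptions(precision=4,suppress=True)
c=cap('wrist'); o=arm.get_obs(); print(o['tcp_pos'],o['ft_force'])
rel(o['tcp_pos'],RP)
Rm=R.from_quat(o['eef_rot']).as_matrix(); W=wpts(c); T=(W-o['tcp_pos'])@Rm
p=W[(np.linalg.norm(W-ball,axis=2)<.0085)&(((W-ball)@n)>-.002)]
if len(p)>20:
    s=least_squares(lambda q:np.linalg.norm(p-q,axis=1)-.007,ball,loss='soft_l1',f_scale=.0007); print('ball',s.x,len(p),np.sqrt((s.fun**2).mean()),'in tool',(s.x-o['tcp_pos'])@Rm)
print('nominal ball in tool',(np.array([.6293,.0614,.0668])-o['tcp_pos'])@Rm)
k=(c['depth']>0)&(np.hypot(T[...,0],T[...,1])<.02)&(T[...,2]>.048)&(T[...,2]<.07)
nz=T[k]
s2=least_squares(lambda a:np.hypot(nz[:,0]-a[0],nz[:,1]-a[1])-.0115,[0,0],loss='soft_l1',f_scale=.0005); print('nozzle axis in tool',s2.x,len(nz))
E
python3 m.py
```

```text
[0.5882 0.0468 0.1467] [-0.1585 -0.0547 -4.1859]
shift cm [0. 0. 0.] turn deg [-0.03  0.01 -0.02]
nominal ball in tool [-0.0009  0.0013  0.091 ]
nozzle axis in tool [-0.0003 -0.0002] 226
```

Call:
send_rows(plan=[0,0,0,0,0,0,0,0,0,0,0,0,0,0,0,0,0,0])

```text
t: 15.18
tcp_pos: [0.5882, 0.0467, 0.1467]
eef_rot: [-0.152, 0.958, 0.038, 0.239]
ft_force: [-1.0, 0.8, -2.8]
opening: 0.0303
finger_force: 90.1
```

```bash
python3 m.py; python3 - <<'E'
from h import *
import pickle
for i in range(3):
    c=cap('scene'); o=arm.get_obs(); Rm=R.from_quat(o['eef_rot']).as_matrix(); print((np.array([.6293,.0614,.0668])-o['tcp_pos'])@Rm*1000)
    p=c['R']@ball+c['t']; print(p[:2]/p[2]*c['f']+[c['cx'],c['cy']])
w=cap('wrist'); u,v=wproj(w,ball).astype(int); print(u,v)
S=cv2.resize(c['color'][160:230,240:330],None,fx=4.4,fy=4.4,interpolation=cv2.INTER_CUBIC); K=cv2.resize(w['color'][v-40:v+37,u-49:u+50],None,fx=4,fy=4,interpolation=cv2.INTER_CUBIC)[:308]
print(S.shape,K.shape); cv2.imwrite('pics/z7.png',np.hstack([S[:308],K])[...,::-1])
E
```

```text
[0.5882 0.0467 0.1467] [-0.6044 -0.6531 -3.5369]
shift cm [0. 0. 0.] turn deg [-0.04  0.01 -0.02]
nominal ball in tool [-0.001   0.0013  0.091 ]
nozzle axis in tool [-0.0005 -0.0003] 224
[-1.07429628  1.27962249 90.96895913]
[283.2775104  196.06301327]
[-1.11563706  1.25262759 90.91578093]
[283.2775104  196.06301327]
[-1.1024117   1.24425133 90.92144975]
[283.2775104  196.06301327]
281 214
(308, 396, 3) (308, 396, 3)
```

View pics/z7.png

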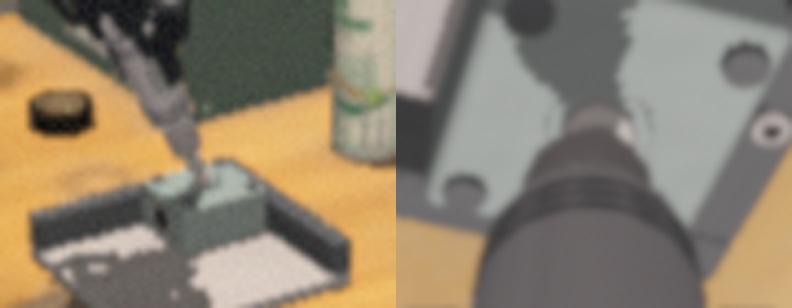

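The scene and wrist crops show the nozzle just in front of the ball, with the nipple about 1.5 mm to the tool's +y. I'll correct that and then advance.

Call:
send_rows(plan=[-0.06,0.15,0,0,0,0,-0.06,0.15,0,0,0,0,-0.06,0.15,0.5,0,0,0,-0.06,0.15,0.9,0,0,0,-0.06,0.15,0.9,0,0,0,-0.06,0.15,0.9,0,0,0])

```text
t: 16.18
tcp_pos: [0.5922, 0.0497, 0.1388]
eef_rot: [-0.152, 0.958, 0.038, 0.239]
ft_force: [-0.4, -0.7, -3.7]
opening: 0.0303
finger_force: 90.1
```

```bash
python3 m.py
```

```text
[0.5923 0.0497 0.1389] [-0.0269 -0.1516 -3.6286]
shift cm [0. 0. 0.] turn deg [-0.03  0.   -0.02]
nominal ball in tool [-0.0005 -0.0002  0.0819]
nozzle axis in tool [-0.0004 -0.0003] 224
```

Call:
send_rows(plan=[0,0,0.4,0,0,0,0,0,0.8,0,0,0,0,0,1.2,0,0,0,0,0,1.6,0,0,0,0,0,2.0,0,0,0,0,0,2.2,0,0,0,0,0,2.2,0,0,0])

```text
t: 17.1
tcp_pos: [0.602, 0.0529, 0.1194]
eef_rot: [-0.152, 0.958, 0.038, 0.239]
ft_force: [-2.6, -0.8, 0.9]
opening: 0.0305
finger_force: 89.9
```

```bash
python3 m.py
```

```text
[0.602  0.0529 0.1195] [-2.7185 -0.4482  0.9427]
shift cm [0. 0. 0.] turn deg [-0.03  0.   -0.02]
nominal ball in tool [-0.0005 -0.0003  0.06  ]
nozzle axis in tool [-0.0004 -0.0003] 222
```

Call:
send_rows(plan=[0,0,0.2,0,0,0,0,0,0.4,0,0,0,0,0,0.6,0,0,0,0,0,0.8,0,0,0,0,0,0.8,0,0,0])

```text
t: 17.77
tcp_pos: [0.6056, 0.054, 0.1125]
eef_rot: [-0.152, 0.958, 0.038, 0.239]
ft_force: [-6.3, -1.5, 5.5]
opening: 0.0301
finger_force: 90.4
```

```bash
python3 m.py
```

```text
[0.6056 0.054  0.1126] [-7.2244 -0.7369  5.7872]
shift cm [0. 0. 0.] turn deg [-0.04  0.01 -0.02]
nominal ball in tool [-0.0004 -0.0003  0.052 ]
nozzle axis in tool [0.0043 0.0007] 538
```

Call:
send_rows(plan=[0,0,0.15,0,0,0,0,0,0.3,0,0,0,0,0,0.3,0,0,0,0,0,0.3,0,0,0])

```text
t: 18.32
tcp_pos: [0.6069, 0.0544, 0.1101]
eef_rot: [-0.152, 0.958, 0.038, 0.239]
ft_force: [-7.8, -0.7, 7.3]
opening: 0.0302
finger_force: 90.6
```

```bash
python3 m.py; python3 - <<'E'
from h import *
o=arm.get_obs(); f=np.array(o['ft_force'])-[-.2,-.2,-3.6]; print('axial',f@n,'lateral',f-(f@n)*n,o['wrist_torque'])
w=cap('wrist'); W=wpts(w); c=cap('top'); 
u,v=wproj(w,ball).astype(int); print(u,v)
S=cap('scene')['color'][160:230,240:330]; S=cv2.resize(S,None,fx=4.4,fy=4.4,interpolation=cv2.INTER_CUBIC); K=cv2.resize(w['color'][v-60:v+48,u-69:u+70],None,fx=2.852,fy=2.852,interpolation=cv2.INTER_CUBIC)[:308,:396]
cv2.imwrite('pics/z8.png',np.hstack([S[:308],K])[...,::-1])
E
```

```text
[0.6069 0.0544 0.1101] [-6.958  -1.5939  7.0676]
shift cm [0. 0. 0.] turn deg [-0.04  0.02 -0.02]
nominal ball in tool [-0.0004 -0.0002  0.0492]
nozzle axis in tool [ 0.0042 -0.0003] 785
axial 12.638581134165289 lateral [-1.11497808  0.43965382 -0.49159018] [-0.17003768  1.27017516  0.15088288]
279 233
```

View pics/z8.png

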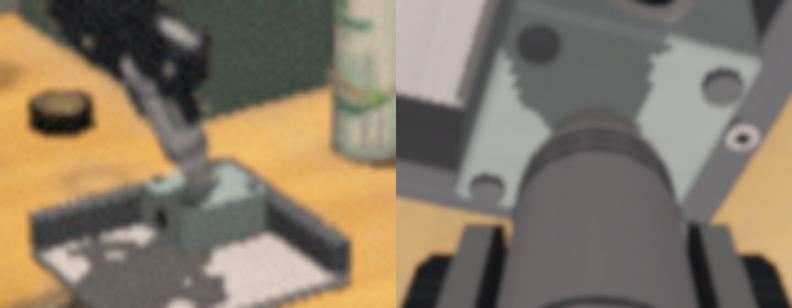

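The crops show the nozzle fully over the ball, the barrel pressed down near the collar, and the housing still against both fences. The axial force of 12.6 N means about 10.8 mm of travel, which agrees with 11 mm from the geometry. I'm handing it in.

```bash
python3 -c "
from rig import arm
print(arm.job_done())"
```

```text
the job is handed in; nothing more can be done
None
```

I handed the job in: the housing is flush in the corner, and the gripper is still holding the gun snapped on and in line, with the barrel pushed in about 11 of its 14 mm. This rests on my own force and camera readings, because the hand-in gave no verdict.

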